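Lap two slates on a sloping test deck

TASK

Finish the courses on the small sloping roof-test board: lay the long loose slate so that it laps over the upper end of the slate already screwed down, its lower end on the lower of the two lines drawn across the board, then lay the short slate over the upper end of the long one, its lower end on the upper line. Both must lie lengthwise up the slope, sides flush with the screwed-down slate, upper end resting on the board, and be let go; leave the timer, tape roll and pellet die where they are.

Things in the scene. Friction and masses are not known exactly. Their poses are not given: they have to be found in the camera images.
- test_board: White laminate board on an aluminium frame, sloping 32 degrees from the horizontal, low end towards the robot; fixed. Its plane upper face is 315 mm long (up the slope) and 150 mm wide; board 12 mm thick. Origin: middle of the lower edge of the upper face, 30 mm above the bench; x points up the slope, y to the left across it, z square out of the face.
- lower_line (a point): Middle of the lower black line (2.5 mm wide) drawn across the whole width of the board, on its face, 110 mm up the slope from the board's lower edge; axes as test_board. The screwed-down slate hides its middle; it shows at both sides.
- upper_line (a point): Middle of the upper black line, alike, 205 mm up the slope from the board's lower edge (95 mm above the lower line); axes as test_board.
- first_slate: Dark grey slate screwed flat on the board, 120 x 60 x 8 mm, on the board's centre line, from 15 to 135 mm up the slope (its upper end is 25 mm above the lower line); fixed. Two screw heads near its lower end. Origin: centre of its underside; axes as test_board.
- long_slate: Loose dark grey rough-faced slate, 120 mm long (x), 60 wide (y), 8 thick, 0.08-0.14 kg, ends alike; starts flat on the bench beside the board. Origin: centre of its underside. Rightly laid, it leans on the first slate's upper end, its own upper end on the board, so 4.8 degrees flatter than the board, origin 60 mm up the slope from the lower line, 5 mm off the face. It does not slide once laid.
- short_slate: Loose dark grey rough-faced slate, 90 mm long (x), 60 wide (y), 8 thick, 0.06-0.11 kg, ends alike; starts flat on the bench on the board's other side. Origin: centre of its underside. Rightly laid, it leans on the long slate's upper end, its own upper end on the board, so 7 degrees flatter than the board, origin 45 mm up the slope from the upper line, 5.5 mm off the face. It does not slide once laid.
- timer: Small white bench timer, 70 x 62 x 18 mm, loose on the bench behind the work; leave alone. Origin: centre of its underside.
- tape_roll: Roll of tape lying flat, 87 mm across, 19 mm high, loose on the bench; leave alone. Origin: centre of its underside.
- pellet_die: Small steel die, 37 mm across, 48 mm high, loose on the bench; leave alone. Origin: centre of its underside.
Mind the look-alikes: they are no part of the job. What is shaped like the long_slate but green or turquoise is not meant.

How it is judged (in metres and radians):
On the way:
1. the long slate lies lapped over the first slate on the lower line, let go (x of long_slate in the frame of lower_line between 0.0518 and 0.0678 m and y of long_slate in the frame of lower_line between -0.008 and 0.008 m and z of long_slate in the frame of lower_line between 0.0015 and 0.0085 m and angle between the y axis of long_slate and the y axis of first_slate, either way round below 0.14 rad and contact force between long_slate and first_slate above 0.03 N and contact force between long_slate and test_board above 0.03 N and contact force between long_slate and the fingers below 0.05 N and linear speed of long_slate below 0.02 m/s), for 0.2 s.
At the end, for the whole second after the job is handed in: Each loose slate: lower end within 8 mm of its line, within 8 mm sideways of the board's centre line, sides within 8 degrees of the first slate's; long slate leaning on first slate and board, short on long slate and board; both let go and at rest (all of step 1 and x of short_slate in the frame of upper_line between 0.0367 and 0.0527 m and y of short_slate in the frame of upper_line between -0.008 and 0.008 m and z of short_slate in the frame of upper_line between 0.002 and 0.009 m and angle between the y axis of short_slate and the y axis of first_slate, either way round below 0.14 rad and contact force between short_slate and long_slate above 0.03 N and contact force between short_slate and test_board above 0.03 N and contact force between short_slate and the fingers below 0.05 N and linear speed of short_slate below 0.02 m/s); the robot touches nothing.
It fails at once if the timer, the tape roll or the pellet die was moved more than 30 mm (distance of any of timer, tape_roll, pellet_die from where it was at the start of the episode above 0.03 m).
It also fails if it takes over 64 s, if anything falls off the work surface, if the arm or the gripper's body presses on something with over 40 N, if the wrist force passes 120 N, or if a joint passes its speed limit or range.

ROBOT

A 7-joint arm with a two-finger parallel gripper is mounted at the origin on a cart in front of the work surface, level with it; the furniture and walls round the work are solid. World frame = base frame: x ahead of the robot, y to its left, z up, the work surface at z = 0. Lengths are in mm, angles in rad, forces in N, time in s.
With the tool pointing down it reaches from about 400 to 900 mm from the base axis. Payload 5.6 kg.
Tool frame: the origin (TCP) lies midway between the tips of the shut fingers; the grasp point (between the pads) lies 19 mm behind it; x points along the fingers, y is the direction in which the jaws open and shut, and the axes are right-handed (so a half turn about x gives the same grasp; the last joint's range is limited). The gripper opens to 92 mm and grips with 3 to 60 N. Pads are 20 mm wide; open, the fingers measure 128 mm over their backs; the gripper's body (75 mm by 189 mm) begins 69 mm behind the grasp point.
Start: joints at [-1.243, 0.468, -0.012, 1.603, 0.006, 1.071, -0.056], TCP at [235.577, 605.817, 181.292] pointing down, gripper open.
Joint ranges: [-2.53, 2.53], [-0.31, 2.02], [-1.57, 1.55], [0.28, 2.44], [-1.29, 4.43], [0.15, 1.84], [-2.92, 2.92]. Speed limits (rad/s): [2.57, 2.57, 3.14, 3.14, 3.14, 3.14, 3.14].

INTERFACE

Orientations are given as a rotation vector (axis times angle).
In Python, from cell import robot, grip, kin, viewer gives the robot as it stands. Calls block until the motion is done:
- robot.movep(position, orientation): joint-space move of the TCP to a pose.
- robot.servo_line(position, feed=150, rotation=None): straight line of the TCP; rotation=None keeps the orientation; feed is the mean speed in mm/s.
- robot.goto_joints(angles): joint-space move.
- grip(opening, newtons=None): opening from 0.0 (shut) to 1.0 (fully open); newtons is the grip in N (None keeps the last); returns when the fingers have stopped.
- robot.hold(seconds).
- kin.ik(position, orientation): joint angles nearest the present ones, or None.
- robot.observe(): the state.
- viewer.read_camera(name): name is "side" or "top"; returns the picture (480x640x3 uint8, red, green, blue); there is no depth.
- viewer.camera_info(name): a dict with "camera_matrix" (3x3 intrinsics, pixels), "R" (3x3) and "t" (3): a world point X has camera coordinates R X + t. Camera axes: x right, y down, z forward; pixel columns grow to the right and rows downward; lengths in mm; the calibration is good to about 2 mm. A picture is of the moment at which its call begins. camera_info takes no time and is no camera call.
A pose or a line that the arm cannot do raises robot.IKError and nothing moves.
- robot.job_done(): hands the job in, once; it reports no verdict.
Trained networks look in the newest picture that a camera, given by its name, has taken for a name from the list of things; names that differ only in an ending like _2 or _b are one class to them, and where a whole thing is asked for, a point or a joint stands for the part that bears it (a point fixed in the world has none). Each returns a list of dicts, best first, with "confidence" (0 to 1); they miss things now and then, are a little off and sometimes report something else, mostly with a low value. They report only what shows in the picture. A call takes as long as a camera call. They do not tell look-alikes from the thing itself.
- viewer.silhouettes(name, camera): "mask" (480x640 bool, what is visible of it).
- viewer.pinpoint(name, camera): "at" ([x, y, z] in mm, in the coordinates of the camera as it stood for that picture, good to about 4 mm: a listed point, or the origin of a listed thing).
The state is a dict: "t": time; "joints": joint angles; "joint_velocities": joint speeds; "joint_torque": joint torques, N m; "tcp_pos": TCP position; "tcp_rot": TCP orientation; "contact_force": force on the tool from outside, world axes, zero at the start; "wrist_torque": the same for the moment, N m; "grip_width": opening from 0.0 (shut) to 1.0 (fully open).
Only numpy, scipy, OpenCV 4.12 (cv2) and the standard library are available. Lean on these libraries where they do the work, as an engineer would, in place of code of your own. Each camera call takes 0.05 s, during which the arm holds its last target.

## Working session

There is one attempt and no reset: what is moved stays moved. The work goes in short steps, each a Python script; the robot and the scene stay as the last script left them, time stands still between calls to the robot, and variables do not carry over. Pictures are saved under pics/ and viewed, and the job is handed in when it is done.

```bash
ls; mkdir -p pics; python3 - <<'E'
from cell import robot, grip, kin, viewer
import cv2
for n in ("side","top"):
    im=viewer.read_camera(n); cv2.imwrite(f"pics/{n}0.png",im[:,:,::-1]); c=viewer.camera_info(n); print(n,c)
    for k in ("test_board","lower_line","upper_line","first_slate","long_slate","short_slate","timer","tape_roll","pellet_die"):
        R,t=c["R"],c["t"]
        print(k,[( (R.T@(d["at"]-t)).round(1).tolist(),round(d["confidence"],2)) for d in viewer.pinpoint(k,n)])
o=robot.observe();print(o)
E
```

```text
pics
side {'camera_matrix': array([[566.12408075,   0.        , 324.43068594],
       [  0.        , 566.12408075, 236.25586175],
       [  0.        ,   0.        ,   1.        ]]), 'R': array([[ 0.84943921,  0.52759797,  0.00966513],
       [ 0.46007014, -0.73149977, -0.5032331 ],
       [-0.25843472,  0.43191256, -0.86409666]]), 't': array([-502.83208811, -145.46705478, 1521.31989298])}
test_board [([405.9, -3.0, 32.4], 0.66)]
lower_line [([501.3, -1.6, 88.6], 0.76)]
upper_line [([580.5, 8.2, 137.3], 0.93)]
first_slate [([470.8, -3.2, 70.5], 0.77), ([445.4, -304.6, -0.4], 0.37)]
long_slate [([582.4, 202.6, 5.0], 0.91), ([464.1, 445.1, 0.1], 0.79), ([436.1, 302.5, 2.2], 0.69)]
short_slate [([403.1, -2.5, 30.0], 0.72), ([444.5, -304.0, 1.1], 0.55)]
timer [([702.6, 306.2, -0.2], 0.66)]
tape_roll [([615.6, -293.8, 0.1], 0.76), ([581.8, 7.2, 139.0], 0.69)]
pellet_die [([726.9, -234.2, -1.8], 0.68)]
top {'camera_matrix': array([[566.8938129 ,   0.        , 319.99220101],
       [  0.        , 566.8938129 , 244.71178516],
       [  0.        ,   0.        ,   1.        ]]), 'R': array([[
[... 638 characters left out ...]
ints': array([-1.2430163 ,  0.46747352, -0.01158623,  1.6026973 ,  0.00599125,
        1.07137533, -0.05628826]), 'joint_velocities': array([-1.97082339e-03, -9.91641171e-04, -9.16081043e-05, -6.49599749e-04,
        9.56906112e-05,  6.86736977e-04,  1.27236964e-03]), 'joint_torque': array([-6.60987757e-05, -5.20429122e+01, -1.22249813e-02, -2.44062424e+01,
       -5.66248095e-02,  1.14196062e-02,  3.02072556e-05]), 'tcp_pos': array([235.57725873, 605.8315852 , 181.31067095]), 'tcp_rot': array([ 0.29102513,  1.55109261, -0.29090632]), 'contact_force': array([0.03344113, 0.01278065, 0.3852658 ]), 'wrist_torque': array([ 0.03048832,  0.00863391, -0.02838323]), 'grip_width': 1.0001761460451246}
```

View pics/side0.png

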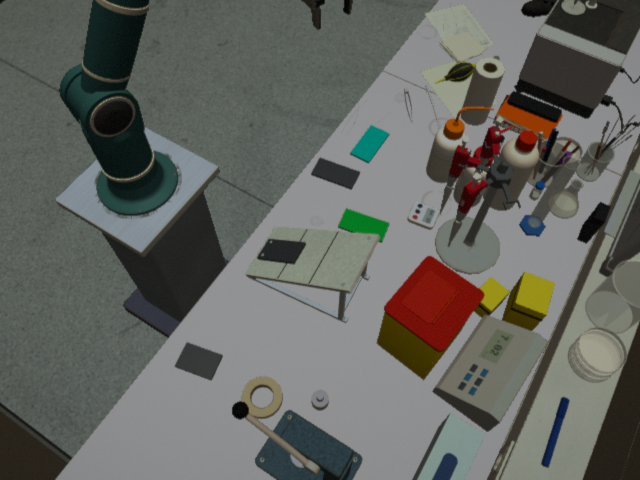

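View pics/top0.png

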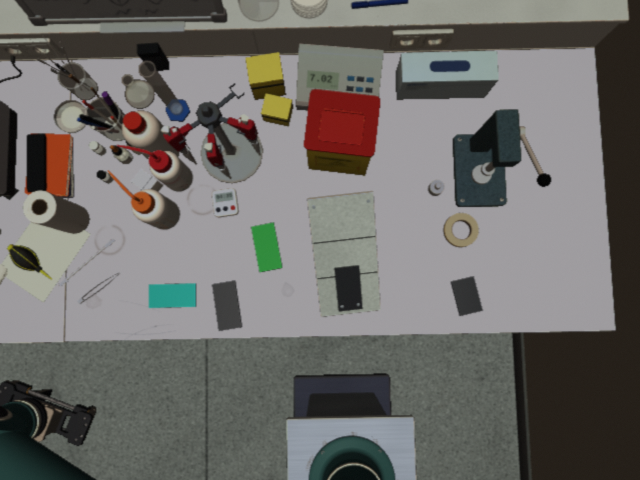

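The top image shows three candidates for the long slate: dark grey (227,305), green (266,247) and turquoise (172,295). Only the dark grey one fits. The short slate is at (466,296). I'll confirm both in an enlarged crop and measure them.

```bash
cat > h.py <<'E'
from cell import robot, grip, kin, viewer
import cv2, numpy as np
from scipy.spatial.transform import Rotation as Ro
def back(n,uv,z):
    c=viewer.camera_info(n);K,R,t=c["camera_matrix"],c["R"],c["t"]
    uv=np.atleast_2d(uv).astype(float); d=np.c_[uv,np.ones(len(uv))]@np.linalg.inv(K).T@R
    C=-R.T@t; s=(z-C[2])/d[:,2]; return C+s[:,None]*d
def proj(n,X):
    c=viewer.camera_info(n); p=(np.atleast_2d(X)@c["R"].T+c["t"])@c["camera_matrix"].T; return p[:,:2]/p[:,2:]
E
python3 - <<'E'
from h import *
a=cv2.imread("pics/top0.png")
b=cv2.imread("pics/side0.png")
cv2.imwrite("pics/crop0.png",cv2.resize(a[180:340,190:390],None,fx=4,fy=3.75,interpolation=cv2.INTER_CUBIC)[:600,:800])
cv2.imwrite("pics/crop1.png",cv2.resize(b[130:400,160:400],None,fx=2.2,fy=2.2,interpolation=cv2.INTER_CUBIC)[:600,:800])
for n,im,boxes in (("top",a,{"long":(205,270,250,340),"short":(440,265,495,325),"first":(328,258,368,318)}),("side",b,{"long":(300,150,370,195),"short":(165,335,235,385),"first":(250,230,310,270)})):
    for k,(x0,y0,x1,y1) in boxes.items():
        g=cv2.cvtColor(im,cv2.COLOR_BGR2GRAY)[y0:y1,x0:x1]
        th,m=cv2.threshold(g,0,255,cv2.THRESH_BINARY_INV+cv2.THRESH_OTSU)
        cs,_=cv2.findContours(m,cv2.RETR_EXTERNAL,cv2.CHAIN_APPROX_NONE); cc=max(cs,key=cv2.contourArea)[:,0]+[x0,y0]
        M=cv2.moments(cc.astype(np.float32)); ctr=(M['m10']/M['m00'],M['m01']/M['m00'])
        if k=="first": print(n,k,"px",ctr,cv2.minAreaRect(cc.astype(np.float32)));continue
        P=back(n,cc,6)[:,:2].astype(np.float32); print(n,k,th,ctr,back(n,ctr,6).round(1),cv2.minAreaRect(P))
E
```

```text
top long 110.0 (226.6813377504338, 305.29515696482093) [[436.  305.2   6. ]] ((436.7222900390625, 305.30609130859375), (120.48941040039062, 59.91890335083008), 8.162399291992188)
top short 105.0 (466.0931921959319, 295.7640099626401) [[ 448.1 -303.     6. ]] ((448.37744140625, -302.9809875488281), (89.96505737304688, 61.19743728637695), 12.041448593139648)
top first px (348.1857119503024, 287.7557626287396) ((348.9329528808594, 287.8963623046875), (43.95175552368164, 39.20319366455078), 83.6598129272461)
side long 102.0 (335.20799668531174, 173.21151854153717) [[436.6 305.3   6. ]] ((435.43646240234375, 305.5140380859375), (122.46570587158203, 64.41694641113281), 7.928022861480713)
side short 98.0 (198.44696603895056, 360.93980363753417) [[ 447.9 -303.5    6. ]] ((447.4736328125, -303.0838317871094), (91.86556243896484, 61.24282455444336), 12.039533615112305)
side first px (281.3676351896691, 250.86561743341403) ((281.300537109375, 251.76380920410156), (28.94438362121582, 49.854774475097656), 82.09283447265625)
```

View pics/crop0.png

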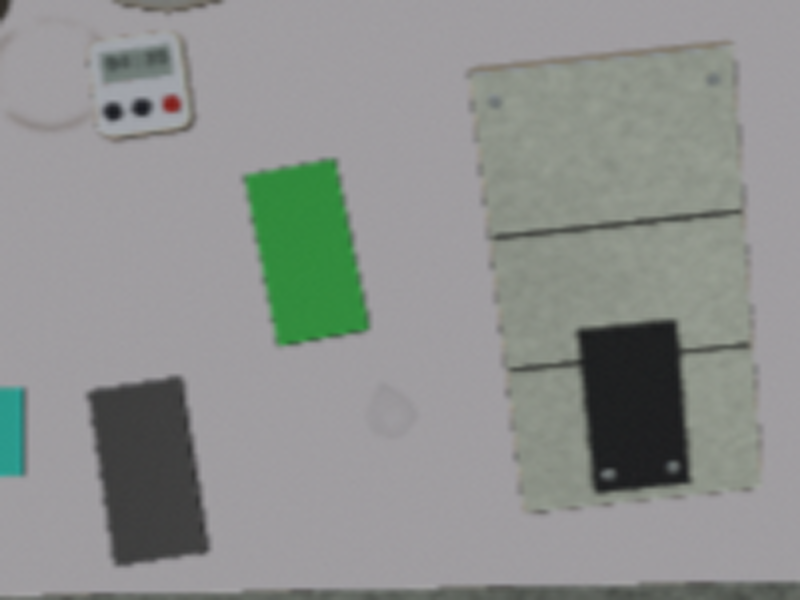

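View pics/crop1.png

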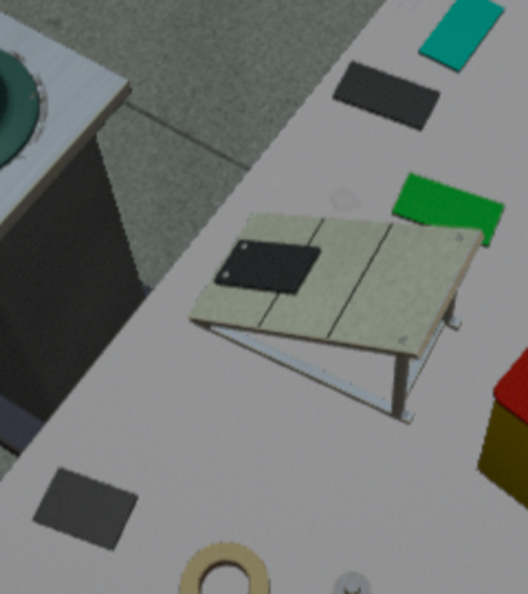

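```bash
cat > fit.py <<'E'
from h import *
from scipy.optimize import least_squares
def bT(p): 
    R=Ro.from_euler('z',p[2]).as_matrix()@Ro.from_euler('y',-np.deg2rad(32)).as_matrix()
    return R,np.array([p[0],p[1],30.])
top=[((527,511),(0,75,0)),((757,489),(0,-75,0)),((733,43),(315,-75,0)),((470,71),(315,75,0)),((510,370),(110,75,0)),((750,345),(110,-75,0)),((493,238),(205,75,0)),((743,211),(205,-75,0)),((579,329),(135,30,8)),((676,321),(135,-30,8)),((690,482),(15,-30,8)),((597,493),(15,30,8))]
side=[((252,213),(0,75,0)),((190,320),(0,-75,0)),((418,356),(315,-75,0)),((482,230),(315,75,0)),((324,219),(110,75,0)),((260,326),(110,-75,0)),((391,224),(205,75,0)),((328,337),(205,-75,0)),((320,249),(135,30,8)),((298,294),(135,-30,8)),((216,281),(15,-30,8)),((241,240),(15,30,8))]
def data(n):
    L=top if n=="top" else side
    s=(4,3.75) if n=="top" else (2.2,2.2); o=(190,180) if n=="top" else (160,130)
    return (np.array([a for a,_ in L])+.5)/s-.5+o, np.array([b for _,b in L],float)
def res(p,ns):
    R,t=bT(p); return np.concatenate([(proj(n,data(n)[1]@R.T+t)-data(n)[0]).ravel() for n in ns])
if __name__=="__main__":
    for ns in (["top"],["side"],["top","side"]):
        r=least_squares(res,[407,-3,.05],args=(ns,),loss="soft_l1"); print(ns,r.x,np.abs(r.fun).reshape(-1,2).round(1).tolist())
E
python3 fit.py
```

```text
['top'] [ 4.10781171e+02 -7.38025855e+00  9.13079150e-02] [[0.8, 0.5], [1.5, 0.4], [0.4, 0.3], [0.2, 0.2], [1.0, 0.3], [0.9, 0.6], [0.9, 0.5], [0.5, 0.4], [0.3, 1.0], [0.5, 0.3], [0.3, 0.1], [0.6, 0.1]]
['side'] [ 4.11427117e+02 -6.97611067e+00  9.70551439e-02] [[0.9, 0.1], [1.2, 0.5], [0.1, 0.6], [0.2, 0.2], [0.9, 0.3], [0.2, 1.9], [1.6, 0.3], [0.3, 1.8], [0.3, 0.6], [1.9, 0.5], [1.1, 0.8], [0.3, 0.1]]
['top', 'side'] [ 4.11097006e+02 -7.19062177e+00  9.42412304e-02] [[0.9, 0.4], [1.4, 0.6], [0.1, 0.1], [0.6, 0.2], [1.2, 0.3], [0.7, 0.8], [1.2, 0.5], [0.2, 0.6], [0.6, 0.9], [0.3, 0.2], [0.2, 0.0], [0.7, 0.2], [0.8, 0.1], [1.4, 0.5], [0.6, 0.3], [0.0, 0.1], [0.8, 0.2], [0.5, 1.9], [1.5, 0.1], [0.1, 1.9], [0.1, 0.5], [2.1, 0.4], [1.3, 0.8], [0.4, 0.1]]
```

Both dark slates measure correctly (120x60 and 90x60), and the two views agree to within 1 mm. The board fit is also consistent, with yaw about 5.4°. Next is planning with IK checks, then the long slate grasp.

```bash
cat >> h.py <<'E'
RB=Ro.from_euler('z',0.0942).as_matrix()@Ro.from_euler('y',-np.deg2rad(32)).as_matrix(); TB=np.array([411.1,-7.2,30.])
def tool(xdir,ydir): 
    return Ro.from_matrix(np.c_[xdir,ydir,np.cross(xdir,ydir)]).as_rotvec()
def flat(yaw,s): return tool(np.array([0,0,-1.]),s*np.array([-np.sin(yaw),np.cos(yaw),0]))
def place(line,half,zoff,flatter,s):
    """slate underside centre, its normal, tool rotvec"""
    Rs=RB@Ro.from_euler('y',np.deg2rad(flatter)).as_matrix()
    return TB+RB@np.array([line+half,0,zoff]), Rs[:,2], tool(-Rs[:,2],s*Rs[:,1]), Rs
LONG=(np.array([436.3,305.3,0]),np.deg2rad(8.1)); SHORT=(np.array([448.1,-303.2,0]),np.deg2rad(12.04))
E
python3 - <<'E'
from h import *
print(Ro.from_rotvec(robot.observe()["tcp_rot"]).as_matrix().round(2))
for s in (1,-1):
    for (p,y),a in ((LONG,(110,60,5,4.8)),(SHORT,(205,45,5.5,7))):
        pp,n,r,_=place(*a,s)
        print(s,kin.ik(p+[0,0,1.5],flat(y,s)),kin.ik(p+[0,0,150],flat(y,s)),kin.ik(pp+n*1.5,r),kin.ik(pp+n*90,r),pp.round(1),n.round(3))
E
```

```text
[[ 0.    0.36  0.93]
 [ 0.    0.93 -0.36]
 [-1.    0.    0.  ]]
1 [-0.64899138  0.53368414 -0.0303232   2.00650515  0.02724779  0.60177797
  1.01460516] [-6.76598239e-01  3.07560348e-01  3.81344211e-03  1.92143659e+00
 -1.45931456e-03  9.12598332e-01  1.04009691e+00] [-0.07261675  0.17490202  0.01159882  2.29551436 -0.08617977  0.19737868
  1.68374611] [-0.82720224 -0.11526841  0.74404471  2.33378881  0.16131871  0.42181431
  1.46596515] [552.    6.1 124.3] [-0.455 -0.043  0.889]
1 [ 0.14202998  0.5861583   0.49793141  2.01366639 -0.45179145  0.64995826
  2.71686779] [-0.27567352  0.48625326  1.05816029  1.94876272 -0.50475605  1.00120696
  2.7987262 ] [-0.51382822  0.22634059  0.51023658  2.11083331 -0.33614223  0.41424623
  1.90597035] [-0.77775064  0.01792419  0.73789173  2.11191771 -0.06167126  0.5813724
  1.66644872] [619.3  12.5 167.1] [-0.421 -0.04   0.906]
-1 [-1.07380169  0.57723022  0.50689984  2.03453453 -0.45898648  0.64096195
 -1.69056047] [-1.1672119   0.3359588   0.60313052  1.95224658 -0.23671503  0.92297724
 -1.87553482] [-0.46058796  0.17338309  0.43861413  2.31785117 -0.46859414  0.21290803
 -1.08581641] [-0.56428628 -0.08011666  0.49301539  2.32282629  0.05909641  0.41526461
 -1.58836022] [552.    6.1 124.3] [-0.455 -0.043  0.889]
-1 [ 0.00346329  0.63724699  0.6860245   2.02201758 -0.62487326  0.7000872
 -0.27112096] [-0.1291084   0.40170613  0.83523444  1.94186923 -0.36326804  0.95421587
 -0.47955291] [-0.662087    0.24389542  0.6864853   2.11861564 -0.45208442  0.42983047
 -1.12637131] [-0.61910197  0.02398632  0.57312019  2.10488131 -0.05849062  0.58130834
 -1.48380252] [619.3  12.5 167.1] [-0.421 -0.04   0.906]
```

```bash
python3 - <<'E'
from h import *
p,y=LONG; r=flat(y,1)
robot.movep(p+[0,0,120],r)
robot.servo_line(p+[0,0,30],feed=200)
robot.servo_line(p+[0,0,1.5],feed=50)
o=robot.observe();print(o["t"],o["tcp_pos"],o["contact_force"])
grip(0.0,25); o=robot.observe();print(o["t"],o["grip_width"],o["contact_force"],o["tcp_pos"])
robot.servo_line(p+[0,0,60],feed=80); o=robot.observe();print(o["t"],o["grip_width"],o["contact_force"])
for n in("side","top"): cv2.imwrite(f"pics/{n}1.png",viewer.read_camera(n)[:,:,::-1])
s=cv2.imread("pics/side1.png")[90:250,240:450]; cv2.imwrite("pics/c2.png",cv2.resize(s,None,fx=3.7,fy=3.7))
E
```

```text
3.6917 [436.28950204 305.2529917    1.37112587] [-0.35228039  0.4644863   0.11087215]
5.0417 0.00531037833041121 [-0.70499248 -0.25544669  0.17730235] [436.29132923 305.28517821   1.50498287]
5.925 0.0047307908816467915 [ 0.95439259 -0.76161436 -0.03117349]
```

View pics/c2.png

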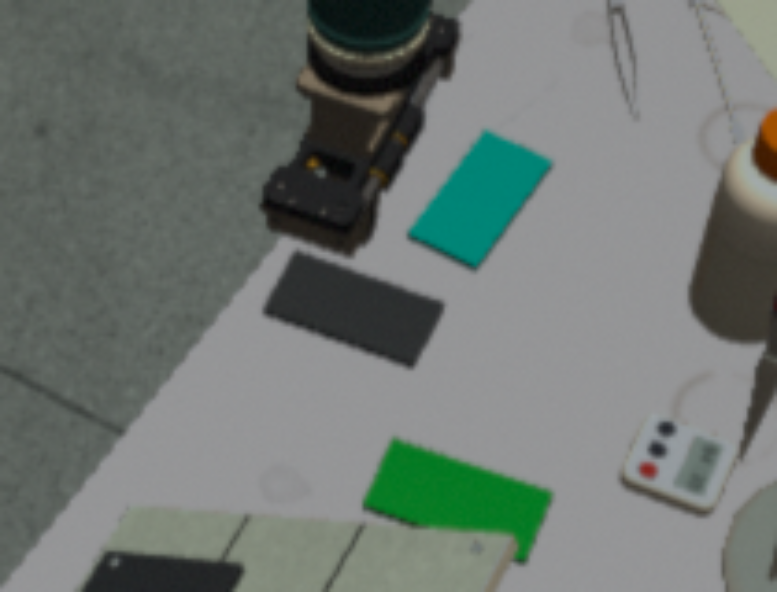

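```bash
python3 - <<'E'
from h import *
o=robot.observe(); print(o["tcp_pos"],o["joints"])
for n in("side","top"):
    print(n,proj(n,[o["tcp_pos"],o["tcp_pos"]+[0,0,88],LONG[0]+[0,0,8]]).round(1))
    im=cv2.imread(f"pics/{n}1.png")
    u,v=proj(n,o["tcp_pos"])[0]; u0=int(max(u-80,0));v0=int(v-60); c=cv2.resize(im[v0:v0+120,u0:u0+160],None,fx=5,fy=5,interpolation=cv2.INTER_CUBIC)
    cv2.drawMarker(c,(int((u-u0)*5),int((v-v0)*5)),(0,0,255),0,20,2); cv2.imwrite(f"pics/{n}1c.png",c)
E
```

```text
[435.87286543 304.9561251   59.3857418 ] [-0.66982517  0.43632333 -0.00439697  1.98546198  0.00279903  0.7211085
  1.03622695]
side [[335.4 161. ]
 [336.3 139.2]
 [335.1 172.7]]
top [[223.1 305.4]
 [216.3 305.4]
 [226.5 305.2]]
```

View pics/side1c.png

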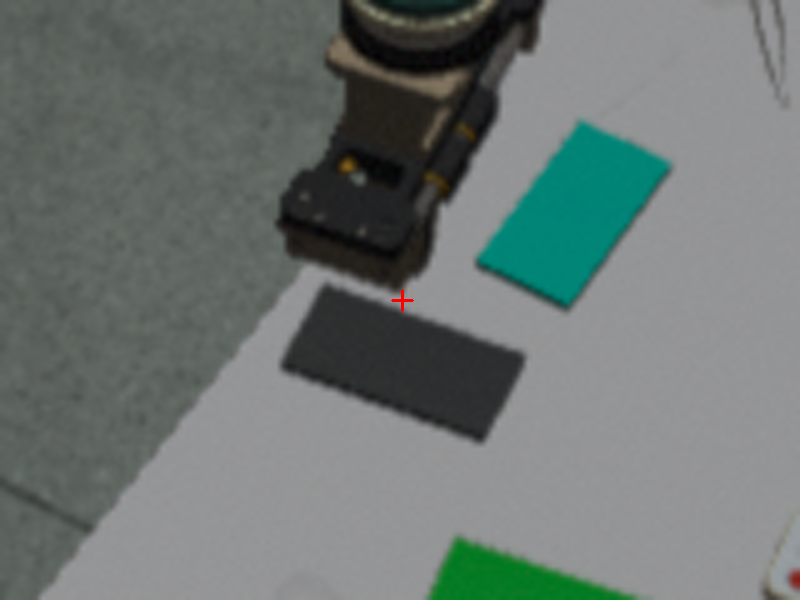

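View pics/top1c.png

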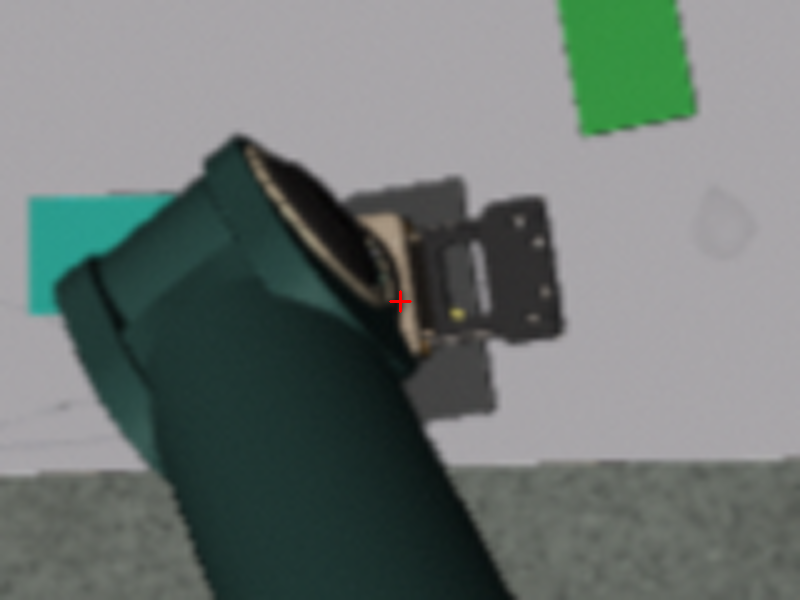

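Closing missed the slate: it is still at side pixel (335,173), its original position, and the fingers shut fully. I'll check where the fingertips really are relative to the TCP, both shut and part open.

```bash
python3 - <<'E'
from h import *
p=np.array([436,250,170.]); r=tool(np.array([0,0,-1.]),np.array([0,1.,0]))
robot.movep(p,flat(np.deg2rad(60),1))
for k,w in (("s",None),("h",0.7),("o",1.0)):
    if w: grip(w)
    o=robot.observe()
    for n in ("side","top"):
        im=viewer.read_camera(n)[:,:,::-1].copy()
        u,v=proj(n,o["tcp_pos"])[0]; u0=int(max(u-60,0));v0=int(v-70); c=cv2.resize(im[v0:v0+110,u0:u0+130],None,fx=3,fy=3,interpolation=cv2.INTER_CUBIC)
        cv2.drawMarker(c,(int((u-u0+.5)*3),int((v-v0+.5)*3)),(0,0,255),0,14,1); cv2.imwrite(f"pics/f{k}{n}.png",c)
    print(o["t"],o["grip_width"],o["tcp_pos"])
A=[cv2.hconcat([cv2.imread(f"pics/f{k}side.png") for k in "so"]),cv2.hconcat([cv2.imread(f"pics/f{k}side.png") for k in "h"]+[cv2.imread("pics/fstop.png")])]
print([a.shape for a in A]); 
cv2.imwrite("pics/fall.png",cv2.resize(cv2.vconcat(A),(709,600)))
E
```

```text
6.9167 0.010528285508649048 [435.67951913 249.90522968 169.40194925]
8.0417 0.6991799103905854 [436.0061106  249.98323691 170.0244112 ]
8.7167 0.9991474586979198 [436.01439104 250.00532694 170.01031318]
[(330, 780, 3), (330, 780, 3)]
```

View pics/fall.png

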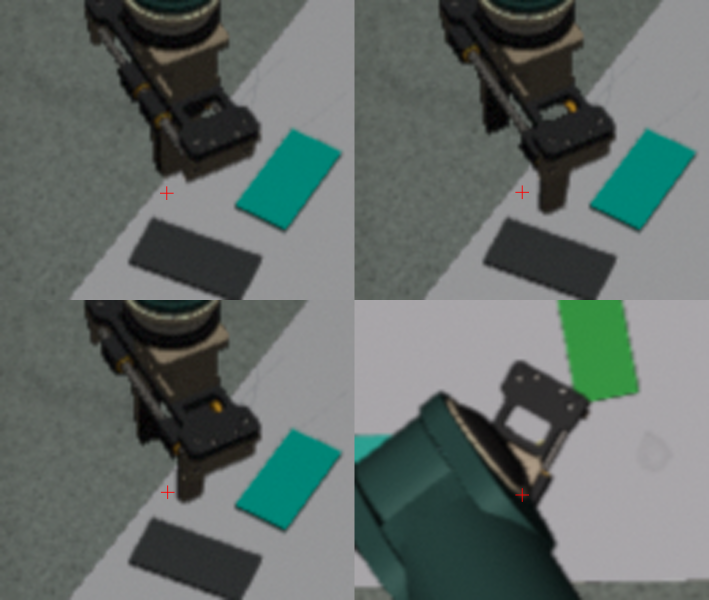

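The pictures show the real fingertips about 20–30 mm short of the stated TCP at every opening, with no sideways offset. That explains the missed grasp. I'll measure the offset by touching the bench with the open fingers straddling the slate.

```bash
python3 - <<'E'
from h import *
p,y=LONG; r=flat(y,1)
robot.movep(p+[0,0,60],r)
robot.servo_line(p+[0,0,2],feed=120)
robot.hold(.1); f0=robot.observe()["contact_force"]; print(f0)
z=2
while z>-45:
    z-=2; robot.servo_line(p+[0,0,z],feed=40); robot.hold(0.05)
    o=robot.observe(); f=o["contact_force"]-f0; print(z,o["tcp_pos"][2].round(2),f.round(2),o["t"])
    if np.linalg.norm(f)>4: break
E
```

```text
[-0.90161408  0.33878281  0.52602361]
0 0.27 [ 0.24 -0.64 -0.97] 10.775
-2 -2.11 [ 1.56 -0.95 -0.42] 11.075
-4 -4.09 [ 0.54  0.57 -0.88] 11.375
-6 -6.08 [ 0.46 -0.35 -0.94] 11.675
-8 -8.07 [ 0.74 -0.61 -0.26] 11.975
-10 -10.09 [ 0.31  0.01 -1.39] 12.275
-12 -12.08 [ 0.83 -0.35 -0.55] 12.575
-14 -14.09 [ 0.84 -0.35 -0.42] 12.875
-16 -16.07 [ 0.44 -0.11 -0.51] 13.175
-18 -18.08 [ 0.44 -0.67 -0.9 ] 13.475
-20 -20.07 [ 1.31 -0.4  -1.08] 13.775
-22 -22.09 [ 1.31 -0.73 -0.07] 14.075
-24 -24.07 [ 1.13 -0.43 -1.31] 14.375
-26 -26.08 [ 0.59  0.5  -0.82] 14.675
-28 -28.09 [ 1.76 -0.02 -0.7 ] 14.975
-30 -30.07 [ 0.77 -0.26 -0.54] 15.275
-32 -32.07 [ 0.36 -0.85 -0.82] 15.575
-34 -32.9 [-0.96 -2.4   9.7 ] 15.875
```

Bench contact comes at a stated TCP z of about −32.6, so the open tips are about 32.5 mm behind the TCP. I'll repeat the touch near the gripping width, because the linkage may change this, and then grip.

```bash
python3 - <<'E'
from h import *
p,y=LONG
robot.servo_line(p+[0,0,-22],feed=60)
grip(0.76); robot.hold(.1); f0=robot.observe()["contact_force"]
z=-22
while z>-40:
    z-=1; robot.servo_line(p+[0,0,z],feed=40); robot.hold(0.03)
    o=robot.observe(); f=o["contact_force"]-f0
    if f[2]>4: print(z,o["tcp_pos"],f.round(2),o["t"]);break
zc=o["tcp_pos"][2]
robot.servo_line(p+[0,0,zc+2.5],feed=40); robot.hold(.05);print(robot.observe()["contact_force"],robot.observe()["grip_width"])
grip(0.0,30); o=robot.observe();print(o["t"],o["grip_width"],o["contact_force"],o["tcp_pos"])
robot.servo_line(p+[0,0,zc+20],feed=60); o=robot.observe();print(o["t"],o["grip_width"],o["contact_force"],o["tcp_pos"])
for n in("side","top"): cv2.imwrite(f"pics/{n}2.png",viewer.read_camera(n)[:,:,::-1])
s=cv2.imread("pics/side2.png")[90:250,240:450]; cv2.imwrite("pics/c3.png",cv2.resize(s,None,fx=3.7,fy=3.7))
E
```

```text
-34 [436.45165174 305.4568779  -32.88561361] [-2.13 -1.11 11.86] 20.2333
[-0.2504868  -0.85111415  0.53957697] 0.7588890445728329
20.85 0.6438388296669667 [-0.88733922 -0.20427434 -1.60212563] [436.09001159 305.15208723 -30.67383937]
21.2917 0.6452109109599405 [-0.37874809 -0.10341598 -1.27088   ] [436.68277356 305.60393367 -12.22802309]
```

View pics/c3.png

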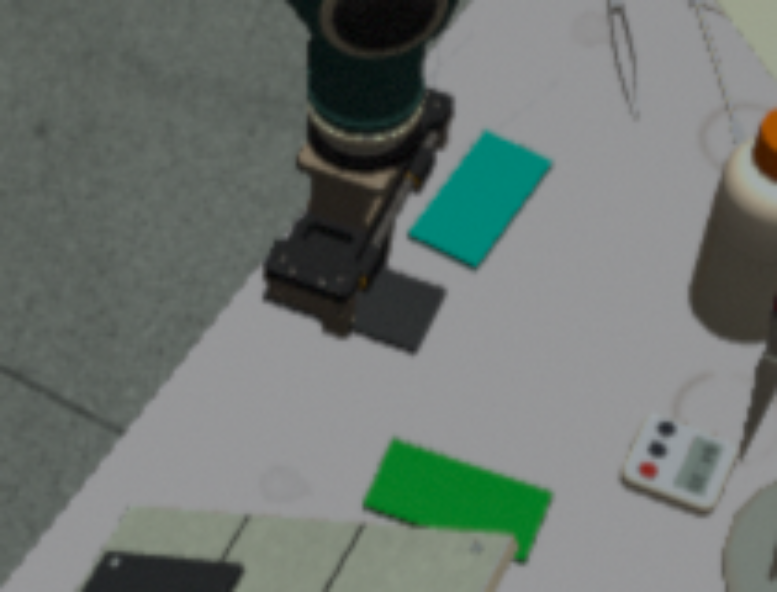

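The slate is gripped: width 0.645 is about 59 mm, there is about 1 N of weight, and it rose with the hand. I'll carry it to a hover above its place and compare its seen pose with the prediction. That also shows whether the 32 mm offset lies along the tool or along world z.

```bash
cat >> h.py <<'E'
OFF=30.7
def corners(c,Rs,L): return np.array([c+Rs@[a*L/2,b*30,h] for h in (0,8) for a,b in ((-1,-1),(-1,1),(1,1),(1,-1))])
E
python3 - <<'E'
from h import *
p,y=LONG; pp,n,r,Rs=place(110,60,5,4.8,1)
for h in (0,60): print(h,kin.ik(pp+n*(h-OFF),r))
robot.servo_line(p+[0,0,130],feed=250)
robot.movep(pp+n*(60-OFF),r)
robot.hold(.2)
o=robot.observe();print(o["t"],o["grip_width"],o["contact_force"],o["tcp_pos"]-(pp+n*(60-OFF)))
Rt=Ro.from_rotvec(o["tcp_rot"]).as_matrix()
A=o["tcp_pos"]-OFF*Rt[:,0]; B=o["tcp_pos"]+[0,0,OFF]
for k in("side","top"):
    im=viewer.read_camera(k)[:,:,::-1].copy(); cv2.imwrite(f"pics/{k}3.png",im)
    u,v=proj(k,A)[0]; u0,v0=int(u-70),int(v-55); c=cv2.resize(im[v0:v0+110,u0:u0+140],None,fx=5,fy=5,interpolation=cv2.INTER_CUBIC)
    for P,col in ((A,(0,0,255)),(B,(255,128,0))):
        q=((proj(k,corners(P,Rs,120)[4:])-[u0,v0]+.5)*5).astype(int); cv2.polylines(c,[q],True,col,1)
    cv2.imwrite(f"pics/{k}3c.png",c)
E
```

```text
0 [ 0.34646445  0.29828005 -0.45769071  2.25933894  0.71143641  0.17738609
  0.92752162]
60 [-0.35477678  0.0960805   0.31226749  2.31689169 -0.19035418  0.26308073
  1.78605807]
23.5083 0.646422186058281 [-0.25363437  0.12335416  0.21530027] [ 0.29396919  1.15577992 -0.14214761]
```

View pics/side3c.png

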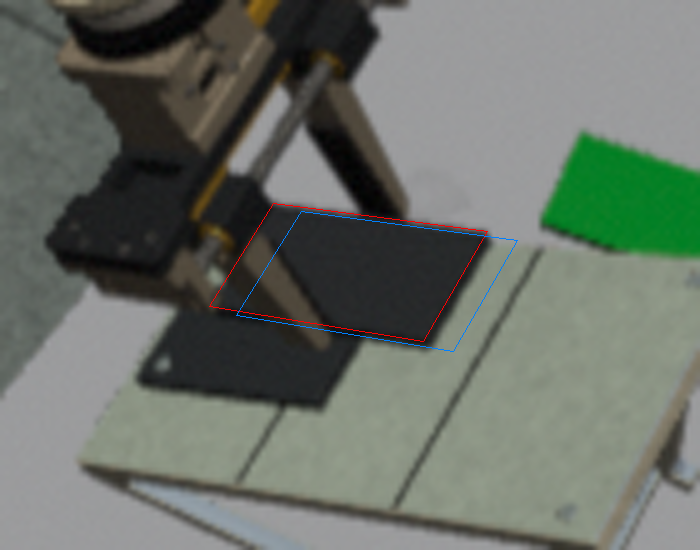

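View pics/top3c.png

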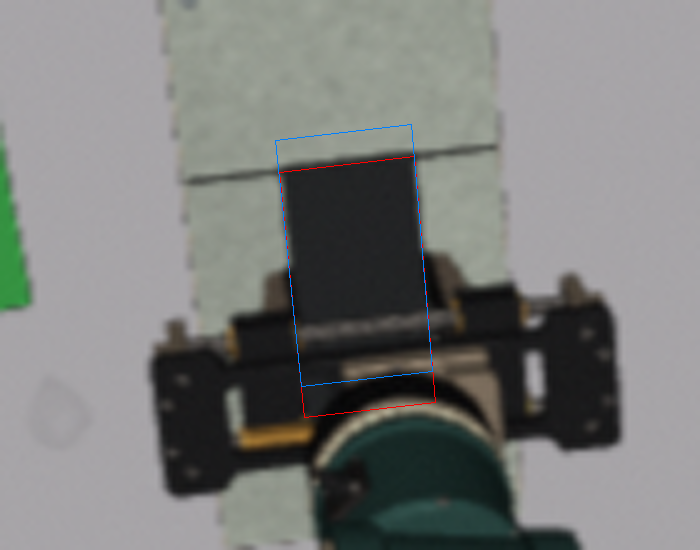

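The red outline (offset along the tool axis) matches the slate in both views: top edge at (280–415,165) in the top crop, right edge at (485,235) in the side crop. I'll lower it along the normal until it touches.

```bash
cat >> h.py <<'E'
def lower(pp,n,h0=5,hmin=-5,fmax=3):
    robot.servo_line(pp+n*(h0-OFF),feed=100); robot.hold(.15)
    f0=np.mean([ (robot.hold(.03),robot.observe()["contact_force"])[1] for _ in range(4)],0)
    h=h0
    while h>hmin:
        h-=.5; robot.servo_line(pp+n*(h-OFF),feed=40); robot.hold(.04)
        o=robot.observe(); f=(o["contact_force"]-f0)@n
        if f>fmax: break
    print("stop",h,f.round(2),o["t"],(o["tcp_pos"]-(pp+n*(h-OFF))).round(2),o["grip_width"])
    return h
E
python3 - <<'E'
from h import *
pp,n,r,Rs=place(110,60,5,4.8,1)
h=lower(pp,n)
for k in("side","top"):
    im=viewer.read_camera(k)[:,:,::-1].copy(); cv2.imwrite(f"pics/{k}4.png",im)
    u,v=proj(k,pp)[0]; u0,v0=int(u-70),int(v-55); c=cv2.resize(im[v0:v0+110,u0:u0+140],None,fx=5,fy=5,interpolation=cv2.INTER_CUBIC)
    q=((proj(k,corners(pp,Rs,120)[4:])-[u0,v0]+.5)*5).astype(int); cv2.polylines(c,[q],True,(0,0,255),1)
    cv2.imwrite(f"pics/{k}4c.png",c)
E
```

```text
Traceback (most recent call last):
  File "h.py", line 22, in lower
    robot.servo_line(pp+n*(h0-OFF),feed=100); robot.hold(.15)
    ~~~~~~~~~~~~~~~~^^^^^^^^^^^^^^^^^^^^^^^^
cell.IKError: the arm cannot follow that straight line within its joint ranges
```

```bash
python3 - <<'E'
from h import *
pp,n,r,Rs=place(110,60,5,4.8,1)
robot.servo_line(pp+n*(80-OFF),feed=150)
nul=np.array([-.1,-.003,.107,.006,-.043,.001,.043])
for i in range(2):
    q=robot.observe()["joints"]; robot.goto_joints(q+2*nul); o=robot.observe(); print("dev",(o["tcp_pos"]-(pp+n*(80-OFF))).round(1))
    robot.movep(pp+n*(80-OFF),r)
print(robot.observe()["t"],robot.observe()["joints"].round(2))
for h in (60,40,20,10,5,2,0,-4): 
    q=kin.ik(pp+n*(h-OFF),r); print(h,None if q is None else q.round(3))
E
```

```text
dev [-0.5  4.4 -0.9]
dev [-1.3  5.7 -0.9]
25.075 [-0.69  0.03  0.66  2.33 -0.15  0.31  1.76]
60 [-0.657  0.097  0.64   2.332 -0.325  0.27   1.925]
40 [-0.604  0.158  0.595  2.327 -0.511  0.237  2.101]
20 [-0.536  0.214  0.53   2.318 -0.69   0.207  2.27 ]
10 [-0.5    0.24   0.493  2.313 -0.776  0.193  2.353]
5 [-0.482  0.253  0.474  2.31  -0.819  0.185  2.394]
2 [-0.471  0.26   0.462  2.308 -0.845  0.181  2.419]
0 [-0.463  0.265  0.454  2.307 -0.862  0.178  2.435]
-4 [-0.448  0.275  0.438  2.305 -0.897  0.173  2.469]
```

Swinging the elbow makes the whole descent reachable.

```bash
python3 - <<'E'
from h import *
pp,n,r,Rs=place(110,60,5,4.8,1)
h=lower(pp,n)
for k in("side","top"):
    im=viewer.read_camera(k)[:,:,::-1].copy(); cv2.imwrite(f"pics/{k}4.png",im)
    u,v=proj(k,pp)[0]; u0,v0=int(u-70),int(v-55); c=cv2.resize(im[v0:v0+110,u0:u0+140],None,fx=5,fy=5,interpolation=cv2.INTER_CUBIC)
    q=((proj(k,corners(pp,Rs,120)[4:])-[u0,v0]+.5)*5).astype(int); cv2.polylines(c,[q],True,(0,0,255),1)
    cv2.imwrite(f"pics/{k}4c.png",c)
E
```

```text
stop 1.0 6.95 28.5917 [-0.08  0.03  0.25] 0.6439496107940553
```

View pics/side4c.png

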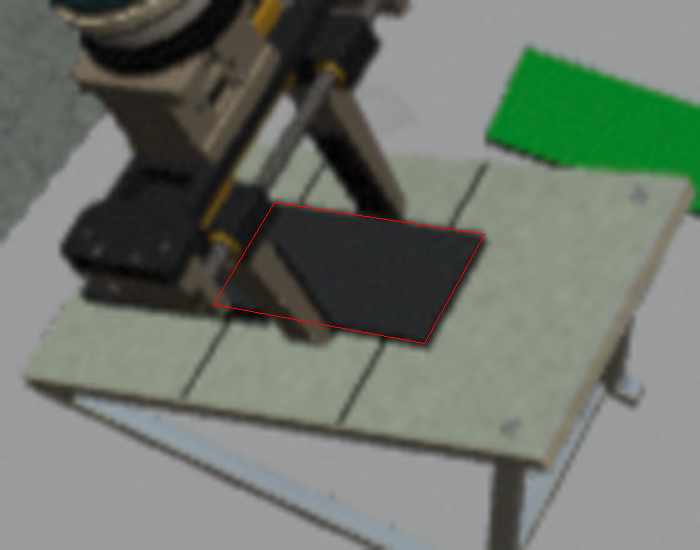

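View pics/top4c.png

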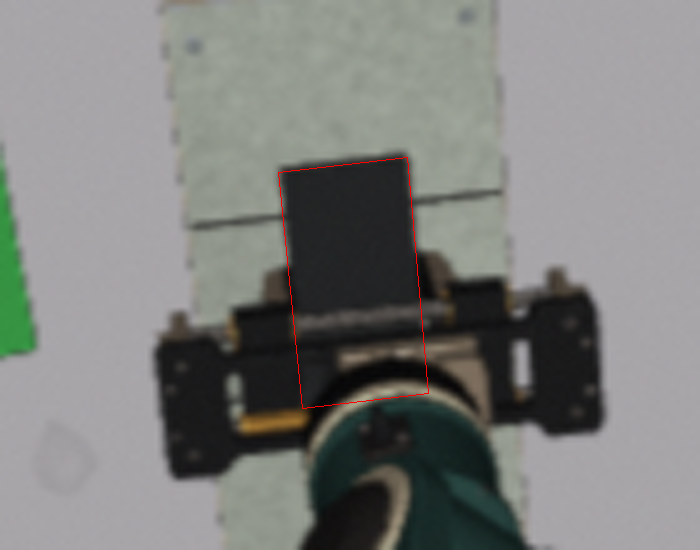

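The held slate matches its target outline within about 1 mm in both views. I'll release it, back off and look.

```bash
python3 - <<'E'
from h import *
pp,n,r,Rs=place(110,60,5,4.8,1)
grip(0.8)
robot.servo_line(pp+n*(1.5-OFF+45),feed=100)
robot.movep(np.array([480,-120,170.]),flat(SHORT[1],-1)); 
print(robot.observe()["t"],robot.observe()["joints"].round(2))
for k in("side","top"):
    im=viewer.read_camera(k)[:,:,::-1].copy(); cv2.imwrite(f"pics/{k}5.png",im)
    u,v=proj(k,pp)[0]; u0,v0=int(u-70),int(v-55); c=cv2.resize(im[v0:v0+110,u0:u0+140],None,fx=5,fy=5,interpolation=cv2.INTER_CUBIC)
    q=((proj(k,corners(pp,Rs,120)[4:])-[u0,v0]+.5)*5).astype(int); cv2.polylines(c,[q],True,(0,0,255),1)
    cv2.imwrite(f"pics/{k}5c.png",c)
p,y=SHORT
for s in (1,-1): 
  print(s,kin.ik(p+[0,0,-30.6],flat(y,s)),kin.ik(p+[0,0,60],flat(y,s)))
  p2,n2,r2,_=place(205,45,5.5,7,s)
  for h in (80,40,10,0,-4): print(kin.ik(p2+n2*(h-OFF),r2))
E
```

```text
31.9417 [-0.87  0.54  1.39  2.04 -0.61  1.08 -0.55]
1 [-0.33221606  1.12549275  1.28115924  2.04518178 -1.27302769  1.1306803
 -2.92237572] [ 1.21286994  0.64386211 -0.89132     1.92163354  0.64442607  0.89039126
  1.77178634]
[-0.97144225  0.15269389  1.00889539  2.12966296 -0.34988633  0.51713635
  1.93771528]
[-0.54417548  0.21032139  0.54185916  2.11299207 -0.32330825  0.4285925
  1.89524731]
[-0.35390723  0.26611135  0.33080151  2.0985032  -0.29052122  0.36692888
  1.86131476]
[-0.30778458  0.28590997  0.2788806   2.09349958 -0.27774206  0.34730745
  1.84922555]
[-0.29139356  0.2939529   0.26033066  2.09147292 -0.27258143  0.339605
  1.8444266 ]
-1 [-0.10419091  0.77652426  0.84605922  2.0341727  -0.88370678  0.74594509
 -0.05655769] [-0.23411135  0.67018672  1.03660688  2.01142388 -0.74989759  0.90167735
 -0.14665835]
[-1.27031901  0.42151473  1.50746138  2.13722104 -0.87125172  0.70075243
 -0.72763934]
[-1.12329012  0.47052558  1.34121155  2.137008   -0.98624599  0.65319015
 -0.64558666]
[-1.02786193  0.51094629  1.23048386  2.13125924 -1.07308081  0.62079615
 -0.58267204]
[-0.99836878  0.52462884  1.19556884  2.12831519 -1.10147835  0.6102267
 -0.56192269]
[-0.98685416  0.53011288  1.18184004  2.12699596 -1.11273498  0.60601236
 -0.55366891]
```

View pics/side5c.png

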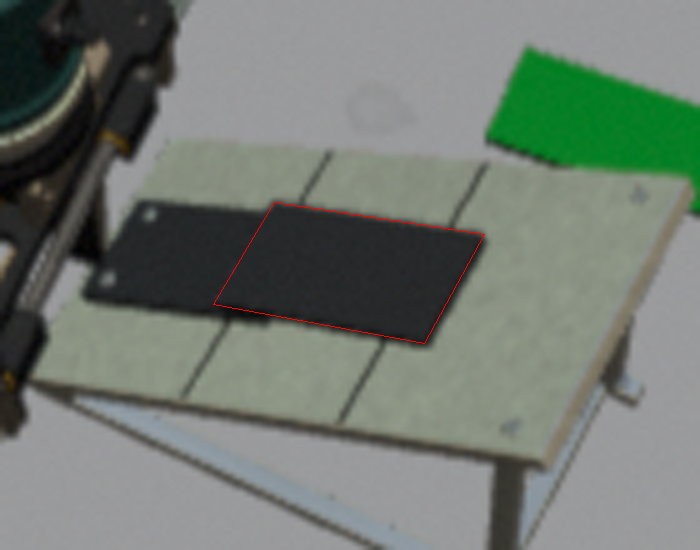

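View pics/top5c.png

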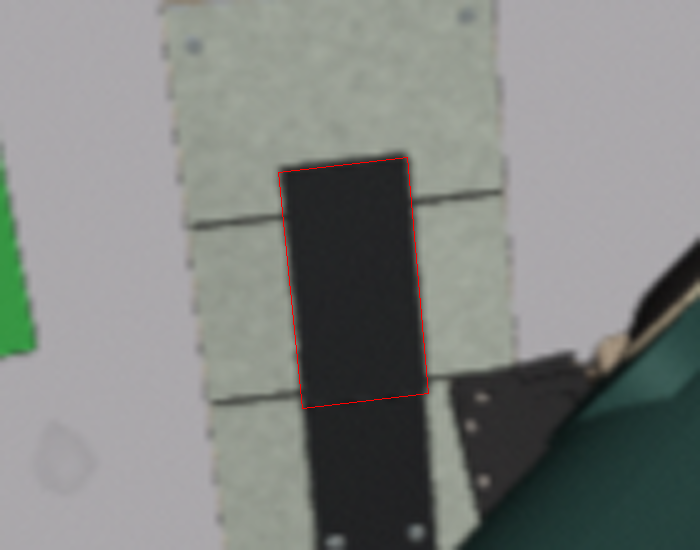

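The long slate lies on its outline: top corners (280,170)/(408,155) in the top crop, lower end on the lower line once its height is allowed for. Next is the short slate.

```bash
python3 - <<'E'
from h import *
p,y=SHORT; r=flat(y,-1)
robot.movep(p+[0,0,50],r)
robot.servo_line(p+[0,0,-20],feed=150)
robot.servo_line(p+[0,0,-30.5],feed=50); robot.hold(.1)
o=robot.observe();print(o["t"],o["contact_force"],o["tcp_pos"])
grip(0.0,30); o=robot.observe();print(o["t"],o["grip_width"],o["tcp_pos"])
robot.servo_line(p+[0,0,60],feed=150); o=robot.observe();print(o["t"],o["grip_width"],o["contact_force"],o["joints"].round(2))
p2,n2,r2,Rs=place(205,45,5.5,7,-1)
for h in (90,40,10,0,-4): print(kin.ik(p2+n2*(h-OFF),r2))
im=viewer.read_camera("side")[:,:,::-1]; cv2.imwrite("pics/side6.png",im)
cv2.imwrite("pics/c6.png",cv2.resize(im[260:420,130:330],None,fx=3.5,fy=3.5))
E
```

```text
34.0083 [-0.40264386  0.16056984  0.63312422] [ 448.15633058 -303.36571222  -30.33840069]
34.3667 0.6484083923126651 [ 448.20655722 -303.26620884  -30.35669313]
35.1167 0.6453073891505967 [-0.0891868   0.77814419 -1.3042543 ] [-0.23  0.67  1.03  2.01 -0.75  0.9  -0.15]
[-1.30450707  0.34008616  1.49894853  2.13583915 -0.7414114   0.65861777
 -0.83498355]
[-1.04495793  0.36541625  1.19079116  2.13475027 -0.81934055  0.55682698
 -0.78668868]
[-0.96150293  0.43722445  1.11367858  2.12893157 -0.95933871  0.54480421
 -0.67455754]
[-0.9353464   0.45829004  1.08714423  2.12598422 -0.99984764  0.53940152
 -0.64261476]
[-0.9250737   0.46641126  1.07645267  2.12466509 -1.01538883  0.53706677
 -0.63040022]
```

View pics/c6.png

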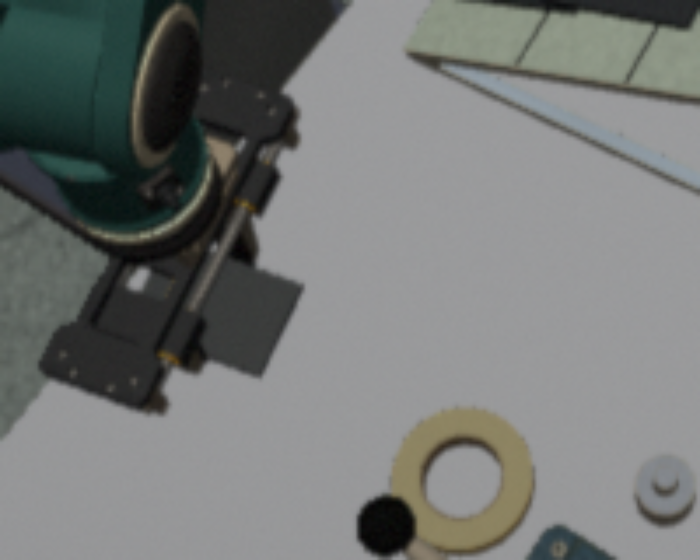

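```bash
python3 - <<'E'
from h import *
p,y=SHORT
p2,n2,r2,Rs=place(205,45,5.5,7,-1)
robot.servo_line(p+[0,0,170],feed=250)
robot.movep(p2+n2*(60-OFF),r2); print(robot.observe()["t"],robot.observe()["joints"].round(2))
h=lower(p2,n2)
for k in("side","top"):
    im=viewer.read_camera(k)[:,:,::-1].copy(); cv2.imwrite(f"pics/{k}7.png",im)
    u,v=proj(k,p2)[0]; u0,v0=int(u-70),int(v-55); c=cv2.resize(im[v0:v0+110,u0:u0+140],None,fx=5,fy=5,interpolation=cv2.INTER_CUBIC)
    q=((proj(k,corners(p2,Rs,90)[4:])-[u0,v0]+.5)*5).astype(int); cv2.polylines(c,[q],True,(0,0,255),1)
    cv2.imwrite(f"pics/{k}7c.png",c)
E
```

```text
37.05 [-1.15  0.36  1.33  2.14 -0.81  0.61 -0.79]
stop 1.5 5.0 40.075 [-0.   -0.01  0.14] 0.645032435113276
```

View pics/side7c.png

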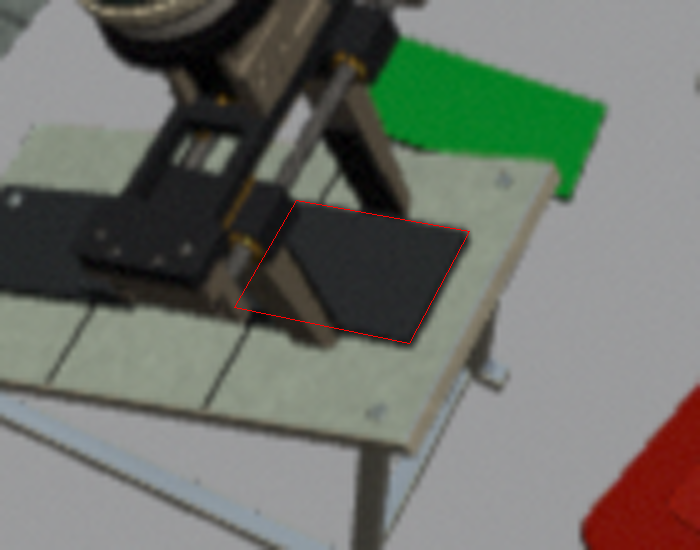

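View pics/top7c.png

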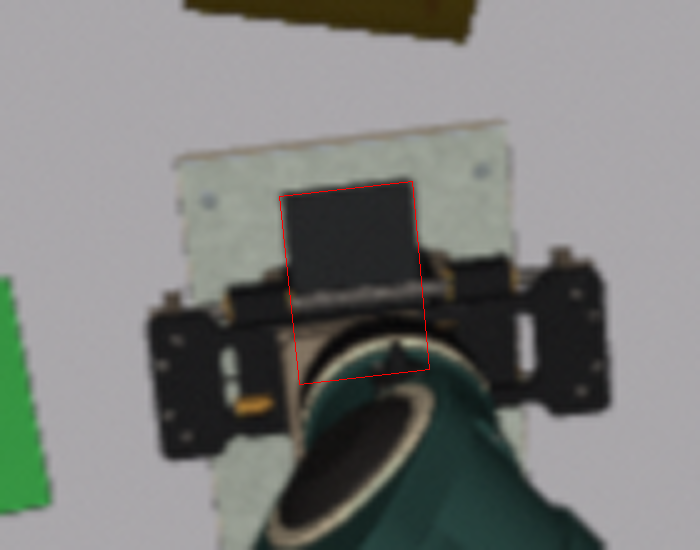

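The short slate is on its outline and touching. I'll release it, back off and check.

```bash
python3 - <<'E'
from h import *
p2,n2,r2,Rs=place(205,45,5.5,7,-1)
p1,_,_,R1=place(110,60,5,4.8,1)
grip(0.8)
robot.servo_line(p2+n2*(60-OFF),feed=100)
robot.movep(np.array([448,-280,150.]),flat(SHORT[1],-1)); 
o=robot.observe();print(o["t"],o["contact_force"])
for k in("side","top"):
    im=viewer.read_camera(k)[:,:,::-1].copy(); cv2.imwrite(f"pics/{k}8.png",im)
    u,v=proj(k,(p1+p2)/2)[0]; u0,v0=int(u-75),int(v-60); c=cv2.resize(im[v0:v0+120,u0:u0+150],None,fx=5,fy=5,interpolation=cv2.INTER_CUBIC)
    for P,R,L,col in ((p1,R1,120,(0,255,255)),(p2,Rs,90,(0,0,255))):
        q=((proj(k,corners(P,R,L)[4:])-[u0,v0]+.5)*5).astype(int); cv2.polylines(c,[q],True,col,1)
    cv2.imwrite(f"pics/{k}8c.png",c)
    C=viewer.camera_info(k)
    for m in("long_slate","short_slate","timer","tape_roll","pellet_die"):
        print(k,m,[((C["R"].T@(d["at"]-C["t"])).round(1).tolist(),round(d["confidence"],2)) for d in viewer.pinpoint(m,k)])
print(p1,p2)
E
```

```text
42.5417 [0.07371339 0.04640408 0.625872  ]
side long_slate [([550.8, 0.8, 127.5], 0.96), ([581.8, 204.8, 3.1], 0.63), ([462.6, 445.3, 0.8], 0.59)]
side short_slate [([616.7, 9.8, 169.2], 0.77)]
side timer [([700.0, 308.2, 1.7], 0.66)]
side tape_roll [([612.7, -294.0, -2.2], 0.57)]
side pellet_die [([725.4, -231.9, -1.3], 0.6)]
top long_slate [([466.9, 445.5, 0.3], 0.82), ([584.7, 199.9, -4.3], 0.64), ([553.7, 6.1, 124.3], 0.6)]
top short_slate [([620.2, 9.3, 170.2], 0.88)]
top timer [([702.1, 314.4, -1.7], 0.95)]
top tape_roll [([615.5, -294.3, 0.7], 0.73), ([618.9, 11.9, 169.1], 0.2)]
top pellet_die [([724.4, -233.8, -2.9], 0.5)]
[551.99115173   6.11134316 124.3265154 ] [619.27042608  12.46786376 167.14408059]
```

View pics/side8c.png

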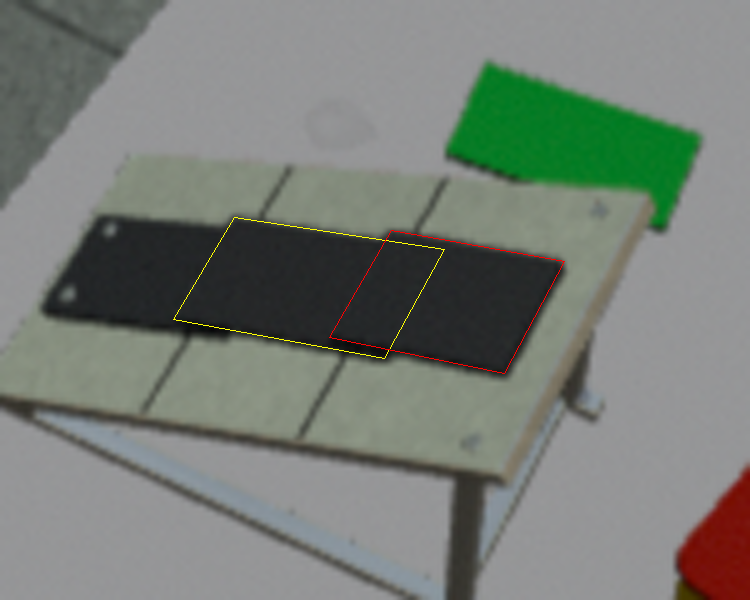

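View pics/top8c.png

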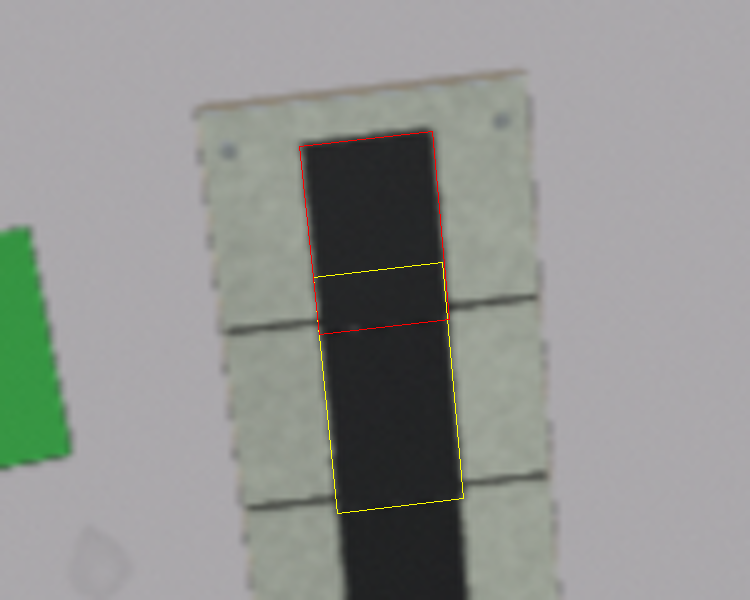

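Everything agrees. An independent check gives about 20.6 mm from the board's top edge to the short slate's upper end, against 20 mm expected. I'm handing in.

```bash
python3 - <<'E'
from h import *
robot.job_done(); print(robot.observe()["t"])
E
```

```text
the job is handed in; nothing more can be done
the job is handed in; nothing more can be done
```

Both slates are laid and let go, and I handed the job in at about 42.5 s of the 64 s allowed. No verdict was reported.

**What I did:** I laid the dark grey long slate on the lower line, leaving its green and turquoise look-alikes alone. I then laid the short slate over its upper end, on the upper line.

**What went wrong on the way:**
- **Missed grasp:** the first grasp closed above the slate because the real fingertips are about 32 mm short of the stated TCP. I measured the offset by touching the bench, and pictures from both cameras of the held slate confirmed it lies along the tool axis. I corrected for it from then on.
- **Refused line:** the first lowering line for the long slate raised an IK error and nothing moved. I swung the elbow to another posture and it then worked.

**Last checks:**
- **Position:** in both cameras both slates match their target outlines to about 1–2 mm. The short slate's upper end measured about 20.6 mm from the board's top edge, where 20 mm is right.
- **Contact:** each slate was lowered until it pressed with 5–7 N before I opened the fingers. The support forces after release could not be measured directly; I judged them only from the pictures.
- **Position networks:** they agreed with the targets to about 5 mm or better, roughly their stated accuracy. At the start they put the lower part of the board about 3 mm nearer the robot than my own fit, and I kept my fit.
- **Other objects:** the timer, tape roll and pellet die showed no movement beyond the networks' scatter of about 3 mm.

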